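# Push the toaster's crumb tray home, then push the lever down

## Robot

A 7-joint arm with a two-finger parallel gripper is mounted at the origin on a cart in front of the work surface, level with it; the furniture and walls round the work are solid. World frame = base frame: x ahead of the robot, y to its left, z up, the work surface at z = 0. Lengths are in m, angles in rad, forces in N, time in s.
With the tool pointing down it reaches from about 0.425 to 0.875 m from the base axis. Payload 9.9 kg.
Tool frame: the origin (TCP) lies on the centre line of the jaws, within the pads' length; the fingertips stand 8 mm ahead of it and the grasp point (between the pads) lies 11 mm behind it (ctrl.tips_ahead is the distance from the TCP to the fingertips, in m); z points along the fingers, y is the line along which they close (so a half turn about z gives the same grasp; the last joint's range is limited). The gripper opens to 85 mm and grips with 20 to 120 N. Pads are 22 mm wide; open, the fingers measure 114 mm over their backs; the gripper's body (76 mm by 85 mm) begins 54 mm behind the grasp point. The pads swing forward as they close: fully open they stand 13 mm farther back than shut.
Start: joints at [1.234, 0.576, 0.025, 1.437, -0.015, 1.129, -0.057], TCP at [0.169, -0.654, 0.212] pointing down, gripper open.
Joint ranges: [-2.76, 2.76], [-0.34, 2.15], [-1.52, 1.57], [0.19, 2.46], [-1.09, 4.23], [0.17, 1.99], [-2.82, 2.82]. Speed limits (rad/s): [2.22, 2.22, 3.01, 3.01, 3.14, 3.14, 3.14].

## Interface

Orientations are given as [roll, pitch, yaw] about the fixed x, y, z axes, in that order (R = Rz(yaw) Ry(pitch) Rx(roll)).
In Python, from bench import sensors, eyes, ctrl gives the robot as it stands.
- The arm moves only by the tool apply_moves, never from a script. Its argument "deltas" is a list of rows, each a list of 4 numbers: the shift along the world's x, y, z in m, then the turn about the world's z in rad. In form: [[dx, dy, dz, roll], ...]. A call has 1 to 10 rows; each row is the pose to reach, as a shift and turn from the pose commanded when the call began; what a row does not reach only later rows make up. A row lasts 1/12 s, in which the tool goes at most 41.7 mm and 7.16 degrees, less where a joint would pass 70% of its speed; a pose out of reach is approached as far as the arm can. A call with a gripper value outside its range is refused whole. "fingers" is the finger opening in m, from 0 to 0.0854, set as the call begins (left out, the last holds). The fingers move at their own pace and stop on an object; "squeeze" is the grip in N (left out, the last holds). Time passes only in rows, so rows that repeat a pose let the fingers close. It gives the time, the measured TCP pose, the force, the opening and the grip force at its end, in the units of the state.
- sensors.read_state(): the state, without advancing time (a new reading comes with each control period).
- eyes.snapshot(name): name is "scene" or "top" or "wrist"; returns the picture (480x640x3 uint8, red, green, blue); there is no depth.
- eyes.camera_params(name): a dict with "intrinsics" (3x3 intrinsics, pixels), "k1" (the pictures are not rectified: a ray, as slopes to the right and down, at radius r is drawn at 1 + k1 r^2 times it, then the intrinsics apply), "rvec" (rotation vector, rad) and "tvec" (3), from world to camera coordinates, as OpenCV has them; the wrist camera has in their place "tool_from_camera" (4x4, takes a point from camera to tool coordinates, whose origin is the TCP and whose axes are the flange's). Camera axes: x right, y down, z forward; pixel columns grow to the right and rows downward; lengths in m; the calibration is good to about 2 mm. A picture is of the moment at which its call begins: read the wrist's pose just before it. camera_params takes no time and is no camera call.
- ctrl.close_job(): hands the job in; it is judged then, once.
The state is a dict: "time": time; "q": joint angles; "dq": joint speeds; "effort": joint torques, N m; "position": TCP position; "tool_rot": TCP orientation; "force": force on the tool from outside, world axes, zero at the start; "moment": the same for the moment, N m; "opening": finger opening in m; "gripper_force": force on a finger pad.
Only numpy, scipy, OpenCV 4.12 (cv2) and the standard library are available. Lean on these libraries where they do the work, as an engineer would, in place of code of your own. Each camera call takes 0.05 s, during which the arm holds its last target. There are 200 camera calls.

## Task

The crumb tray of the toaster was left sticking out after emptying and two slices of bread are waiting in the slots. With the fingertips, gently push the tray fully home into the toaster, and only then push the lever all the way down to start toasting. Do not squeeze, lift, tip or shove the toaster, leave its browning dial as it is set and everything else where it stands.

Things in the scene. Friction and masses are not known exactly. Their poses are not given: they have to be found in the camera images.
- toaster: black toaster, loose, 1.5-2.4 kg, slides if shoved with about 7 N. Axes: z up, x across, flat lever end looks to its -y (to the robot's right). Body spans x -170 to +4, y -120 to +144, z 0 to 180 mm: the origin is on the worktop under its long +x side. On the lever end: crumb tray at the bottom, dial, lever near the top. Two bread slices stand 30 mm out of its slots and go down with the lever.
- crumb_tray (a joint): how far the crumb tray is out, in m: 0 fully home, starts at 0.03 to 0.055. It slides level along the toaster's y and comes out towards its -y, stiffly (1.5 N), with a hard stop at 0, and stays where it is left.
- tray_front (a point): front centre of the tray's pull, where to push. Aluminium tray 116 mm wide; black front strip 126 wide, 10 to 28 mm above the worktop; the pull, 60 wide, stands 10 mm proud at its middle. This point is 19 mm above the worktop; tray home, it is 16 mm before the end face (toaster x -83, y -136), so slope the fingers away from the toaster to keep the gripper's body off it. Axes as the toaster.
- toaster_lever (a joint): how far the lever is down, in m: 0 up (at the start), 0.065 fully down against a hard stop. Moves straight down with 1 N of friction and stays where it is left.
- lever_top (a point): top centre of the lever, a black bar 40 mm wide (toaster x), 13 thick, standing 26 mm out of the lever end (toaster y -118 to -144). Point at toaster x -83, y -131 mm, 147 mm above the worktop when up, 82 when down; the toaster's top is at 180 mm, so slope the fingers away from the toaster here too. Axes as the toaster.
- toaster_dial (a joint): turn of the browning dial in rad; set to about 2.0, to stay so within 0.4; turns easily if touched. The dial is 26 mm across, stands 14 mm out of the lever end, centre at toaster x -51 mm, 52 mm above the worktop.
- tin_small: green tin with a pale lid, 62 mm across, 67 mm high, standing loose on the robot's side of the tray (toaster x about -218, y about -165 mm). Origin under its middle. To be left alone.
- spice_jar: glass spice jar with a yellow cap, 42 mm across, 96 mm high, loose, on the robot's side of the toaster. Origin under its middle. To be left alone.
- egg_timer: red and white egg timer, 63 mm across, 58 mm high, loose, on the robot's side of the toaster. Origin under its middle. To be left alone.
- teaspoon: steel teaspoon, 130 mm long, 27 wide, 11 high, lying loose beside the tin, nearer the robot. Origin under its middle. To be left alone.
- bag_clip: pink plastic bag clip, 72 mm long (its y), 15 wide, 12 high, lying loose beside the egg timer (toaster x about -300, y about -50 mm). Origin under its middle. To be left alone.

How it is judged:
By the outcome, as a careful person would: the job done as asked, in the order asked, and still so for the second after the job is handed in, with the robot touching nothing.
It also fails if it takes over 54 s, if anything falls off the work surface, if the arm or the gripper's body presses on something with over 40 N, if the wrist force passes 120 N, or if a joint passes its speed limit or range.

## Working session

There is one attempt and no reset: what is moved stays moved. The work goes in short steps, Python scripts to look and compute and a tool call to move; the robot and the scene stay as the last step left them, time stands still between calls to the robot, and variables do not carry over. Pictures are saved under pics/ and viewed, at most 10 in all, crops included, and the job is handed in when it is done.

Besides the shell and the picture viewer there is one more tool, called as name([rows], argument=value, ...), one row to a line, values as JSON. apply_moves: Moves the arm, as the interface text tells. Its arguments: {"type":"object","properties":{"deltas":{"type":"array"},"fingers":{"type":"number"},"squeeze":{"type":"number"}},"required":["deltas"]}

```bash
ls; mkdir -p pics
python3 - <<'E'
from bench import sensors, eyes, ctrl
import cv2,numpy as np
s=sensors.read_state(); print(s['time'],np.round(s['position'],4),np.round(s['tool_rot'],3),ctrl.tips_ahead)
for n in ("scene","top"):
    im=eyes.snapshot(n); cv2.imwrite(f"pics/{n}0.png",im[:,:,::-1]); 
for n in ("scene","top","wrist"): print(n,eyes.camera_params(n))
E
```

```text
pics
0.0 [ 0.1687 -0.6531  0.2112] [-3.14   0.     0.253] 0.008
scene {'intrinsics': array([[609.58733038,   0.        , 322.98859543],
       [  0.        , 609.58733038, 244.9772107 ],
       [  0.        ,   0.        ,   1.        ]]), 'k1': 0.034908630213106126, 'rvec': array([ 1.58922357, -1.65367925,  0.93278398]), 'tvec': array([0.31915852, 0.38330493, 0.5247054 ])}
top {'intrinsics': array([[483.84413791,   0.        , 329.05872952],
       [  0.        , 483.84413791, 236.11813539],
       [  0.        ,   0.        ,   1.        ]]), 'k1': -0.06439574008663512, 'rvec': array([ 2.12652287, -2.1203033 ,  0.15226303]), 'tvec': array([0.29847131, 0.53963452, 0.86648132])}
wrist {'intrinsics': array([[383.58722999,   0.        , 319.03389536],
       [  0.        , 383.58722999, 236.01116891],
       [  0.        ,   0.        ,   1.        ]]), 'k1': -0.04196310125064993, 'tool_from_camera': array([[ 1.68412023e-04, -9.48786723e-01, -3.15917276e-01,
         8.01699208e-02],
       [ 9.99999584e-01,  4.43122785e-04, -7.97731185e-04,
        -2.14299824e-04],
       [ 8.96866901e-04, -3.15917010e-01,  9.48786403e-01,
        -1.61316473e-01],
       [ 0.00000000e+00,  0.00000000e+00,  0.00000000e+00,
         1.00000000e+00]])}
```

View pics/scene0.png

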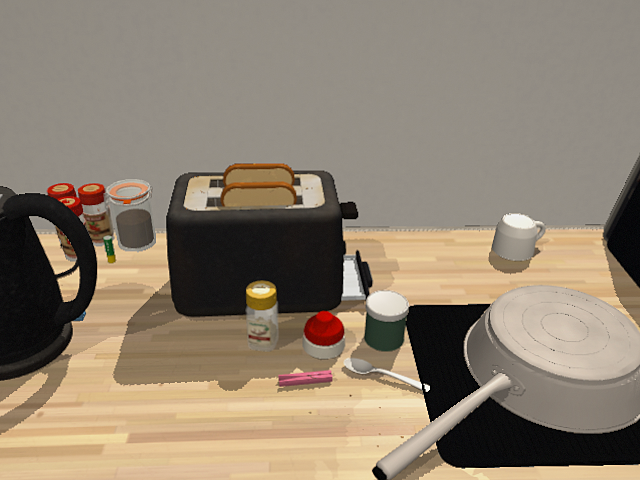

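View pics/top0.png

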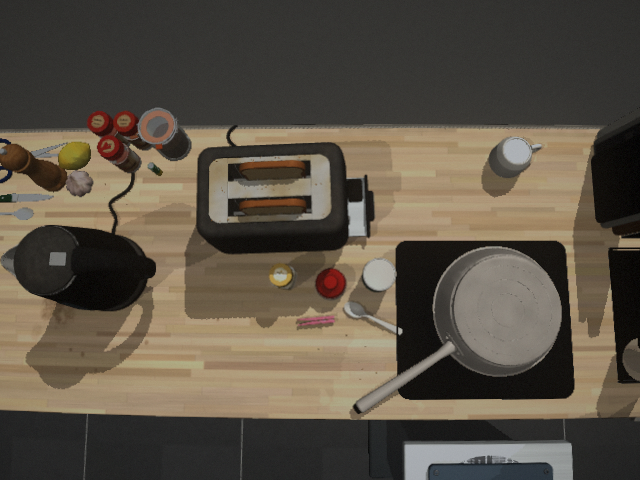

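The scene view shows the toaster, with the lever at about (349,210), the tray out at (352,280) and its front strip at (366,275). In the top view the lever is at (358,190) and the strip at (371,203). The tool can only turn about z, so I'll push with the back of one open finger, which keeps the gripper body away from the toaster.

```bash
cat > h.py <<'E'
import cv2,numpy as np
from bench import eyes
from scipy.spatial.transform import Rotation as Ro
def cam(n,pose=None):
    p=eyes.camera_params(n)
    if n=='wrist':
        T=np.eye(4);T[:3,:3]=Ro.from_euler('xyz',pose[1]).as_matrix();T[:3,3]=pose[0]
        W=np.linalg.inv(T@p['tool_from_camera']);R,t=W[:3,:3],W[:3,3]
    else: R,t=cv2.Rodrigues(p['rvec'])[0],p['tvec']
    return p['intrinsics'],p['k1'],R,t
def ray(c,uv):
    K,k1,R,t=c
    d=np.array([k1,0,0,0.]);x=cv2.undistortPoints(np.array([[uv]],float),K,d)[0,0]
    v=R.T@np.array([x[0],x[1],1]);return -R.T@t,v/np.linalg.norm(v)
def onz(c,uv,z):
    o,v=ray(c,uv);return o+v*(z-o[2])/v[2]
def tri(a,b):
    A=np.zeros((3,3));y=np.zeros(3)
    for o,v in(a,b):
        P=np.eye(3)-np.outer(v,v);A+=P;y+=P@o
    X=np.linalg.solve(A,y);return X,max(np.linalg.norm((np.eye(3)-np.outer(v,v))@(X-o)) for o,v in(a,b))
def proj(c,X):
    K,k1,R,t=c
    return cv2.projectPoints(np.array(X,float).reshape(-1,3),cv2.Rodrigues(R)[0],t,K,np.array([k1,0,0,0.]))[0][:,0]
E
python3 - <<'E'
from h import *
a=cv2.imread('pics/scene0.png')[185:325,320:420];b=cv2.imread('pics/top0.png')[135:260,310:400]
f=lambda i:cv2.resize(np.clip(i.astype(float)*1.6+15,0,255).astype('uint8'),(390,546),interpolation=cv2.INTER_CUBIC)
# fixed scale: 3.9 both
A=cv2.resize(np.clip(a*1.7+15.,0,255).astype('uint8'),None,fx=4,fy=4,interpolation=cv2.INTER_NEAREST)
B=cv2.resize(np.clip(b*1.7+15.,0,255).astype('uint8'),None,fx=4,fy=4,interpolation=cv2.INTER_NEAREST)
c=np.zeros((560,400+360,3),'uint8');c[:560,:400]=A;c[:500,400:]=B
cv2.imwrite('pics/crop1.png',c)
cs,ct=cam('scene'),cam('top')
# toaster top rectangle in top view (dark body against wood), rough
for n,uv,z in(('top lever end far',(345,150),.18),('top lever end near',(347,245),.18),('strip far',(369,176),.028),('strip near',(369,237),.028)):
    print(n,onz(ct,uv,z).round(4))
E
```

```text
top lever end far [0.6624 0.271  0.18  ]
top lever end near [0.5022 0.2679 0.18  ]
strip far [0.6627 0.2222 0.028 ]
strip near [0.5406 0.2234 0.028 ]
```

View pics/crop1.png

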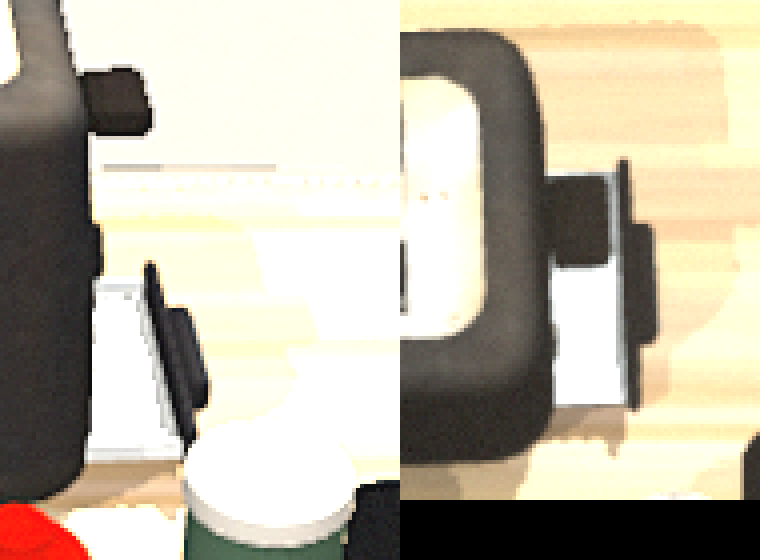

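Run:
```python
from h import *
cs,ct=cam('scene'),cam('top')
S=lambda u,v:(320+u/4-.5,185+v/4-.5); T=lambda u,v:(310+(u-400)/4-.5,135+v/4-.5)
print('cam',(-cs[2].T@cs[3]).round(3),(-ct[2].T@ct[3]).round(3))
P={}
for n,uv,z in(('pull far',(653,223),.028),('pull near',(656,344),.028),('strip far',(629,158),.028),('strip near',(639,410),.028),('lever far',(609,177),.147),('lever near',(611,266),.147)):
    P[n]=onz(ct,T(*uv),z); print(n,P[n].round(4))
for a,b in(('pull far','pull near'),('strip far','strip near')):
    d=P[a]-P[b]; print('yaw',np.arctan2(-d[1],d[0])*-1,np.linalg.norm(d))
for n,s,t in(('strip far',(152,263),(627,158)),('pull far',(187,308),(653,223)),('pull near',(208,380),(656,344)),('lever far',(145,68),(608,178))):
    X,e=tri(ray(cs,S(*s)),ray(ct,T(*t)));print(n,X.round(4),round(e,4))
# model hypothesis reprojection check of key points
def w(o,yaw,p): return np.array([*(np.array(o)+np.array([[np.cos(yaw),-np.sin(yaw)],[np.sin(yaw),np.cos(yaw)]])@p[:2]),p[2]])
d=P['strip far']-P['strip near'];yaw=np.arctan2(d[1],d[0])
lm=(P['lever far']+P['lever near'])/2
print('lever front mid',lm.round(4),'pull mid',((P['pull far']+P['pull near'])/2).round(4))
# tin & jar on planes
im=cv2.imread('pics/top0.png');r=im[255:300,355:402];m=(r.min(2)>170).astype('uint8')
k=cv2.connectedComponentsWithStats(m);i=1+k[2][1:,4].argmax();c=k[3][i]+[355,255];print('tin lid',k[2][i],onz(ct,c,.067).round(4))
```

```text
cam [-0.223  0.343  0.598] [0.387 0.278 0.951]
pull far [0.6337 0.2152 0.028 ]
pull near [0.5731 0.2144 0.028 ]
strip far [0.6668 0.2266 0.028 ]
strip near [0.5406 0.2229 0.028 ]
lever far [0.6222 0.2419 0.147 ]
lever near [0.5829 0.2414 0.147 ]
yaw 0.013198396424648616 0.06060032834327779
yaw 0.029539245623347976 0.1262988725620463
strip far [0.668  0.2267 0.024 ] 0.0007
pull far [0.6352 0.2145 0.0221] 0.0003
pull near [0.5728 0.2137 0.029 ] 0.0007
lever far [0.6223 0.2408 0.1449] 0.0015
lever front mid [0.6026 0.2417 0.147 ] pull mid [0.6034 0.2148 0.028 ]
tin lid [16 27  7  6 13] [0.4455 0.2173 0.067 ]
```

Sizes check out: strip 126 mm, pull 60 mm, lever 39 mm. The tray is about 35 mm out, and its front centre is at about (0.603, 0.215). Before crossing over, I'll check the tall black things between the arm and the toaster.

Run:
```python
from h import *
im=eyes.snapshot('wrist');cv2.imwrite('pics/w0.png',im[:,:,::-1])
ct=cam('top');cs=cam('scene')
for z in(0,.2,.4):
  print(z,[onz(ct,uv,z).round(2)[:2].tolist() for uv in((593,140),(597,225),(609,250),(615,380),(505,250),(505,375))])
for y in(-.3,-.35,-.4): print(y,proj(ct,[[.3,y,0],[.3,y,.3],[.6,y,0],[.6,y,.3]]).round().tolist(),proj(cs,[[.6,y,0],[.6,y,.3]]).round().tolist())
```

```text
0 [[0.75, -0.25], [0.57, -0.24], [0.52, -0.26], [0.27, -0.25], [0.52, -0.05], [0.28, -0.04]]
0.2 [[0.67, -0.14], [0.53, -0.13], [0.49, -0.15], [0.29, -0.14], [0.49, 0.02], [0.3, 0.03]]
0.4 [[0.6, -0.03], [0.49, -0.02], [0.46, -0.03], [0.32, -0.03], [0.46, 0.09], [0.32, 0.1]]
-0.3 [[638.0, 362.0], [766.0, 379.0], [625.0, 211.0], [740.0, 166.0]] [[669.0, 280.0], [738.0, 110.0]]
-0.35 [[662.0, 361.0], [798.0, 378.0], [648.0, 211.0], [771.0, 167.0]] [[698.0, 280.0], [773.0, 109.0]]
-0.4 [[686.0, 361.0], [829.0, 376.0], [671.0, 211.0], [800.0, 167.0]] [[728.0, 280.0], [808.0, 109.0]]
```

View pics/w0.png

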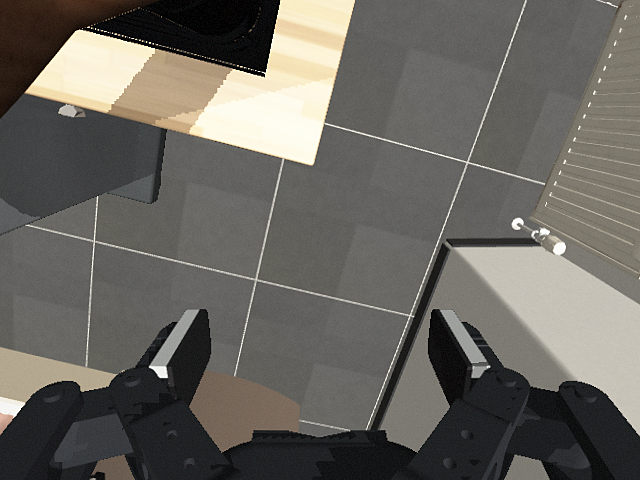

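The wrist view looks over the bench's right end. The open pads are at u≈205 and 430, with knuckle joints at about (510,385) and (590,400). These may stand wider than the finger backs, so I'll estimate their offsets in the tool frame.

Run:
```python
from h import *
from bench import ctrl
print(ctrl.tips_ahead)
M=eyes.camera_params('wrist')['tool_from_camera'];K=eyes.camera_params('wrist')['intrinsics'];d=np.array([eyes.camera_params('wrist')['k1'],0,0,0.])
def f(uv,X):
    x=cv2.undistortPoints(np.array([[uv]],float),K,d)[0,0];v=M[:3,:3]@[x[0],x[1],1];o=M[:3,3]
    return (o+v*(X-o[0])/v[0]).round(4)
for n,uv in(('pad tip top inner',(430,312)),('pad tip outer',(462,311)),('pad back bottom',(488,370)),('knuckle1 outer',(529,390)),('k1 top',(500,368)),('behind pad',(485,340)),('k2 outer',(610,395)),('k2 top',(580,381))):
    print(n,[f(uv,X) for X in(.011,.013)])
```

```text
0.008
pad tip top inner [array([ 0.011 ,  0.0395, -0.0399]), array([ 0.013 ,  0.0384, -0.0434])]
pad tip outer [array([ 0.011 ,  0.0514, -0.0393]), array([ 0.013 ,  0.0499, -0.0428])]
pad back bottom [array([ 0.011 ,  0.0471, -0.0725]), array([ 0.013 ,  0.0457, -0.075 ])]
knuckle1 outer [array([ 0.011 ,  0.0546, -0.0808]), array([ 0.013 ,  0.053 , -0.0832])]
k1 top [array([ 0.011 ,  0.0509, -0.0717]), array([ 0.013 ,  0.0494, -0.0743])]
behind pad [array([ 0.011 ,  0.0523, -0.0577]), array([ 0.013 ,  0.0507, -0.0607])]
k2 outer [array([ 0.011 ,  0.0748, -0.0834]), array([ 0.013 ,  0.0727, -0.0857])]
k2 top [array([ 0.011 ,  0.0704, -0.0778]), array([ 0.013 ,  0.0683, -0.0802])]
```

Run:
```python
import cv2
a=cv2.imread('pics/w0.png')[280:480,400:640]
cv2.imwrite('pics/w0c.png',cv2.resize(cv2.convertScaleAbs(a,alpha=2.2,beta=25),None,fx=3,fy=3,interpolation=cv2.INTER_CUBIC)[:600])
```

```text
(no output)
```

View pics/w0c.png

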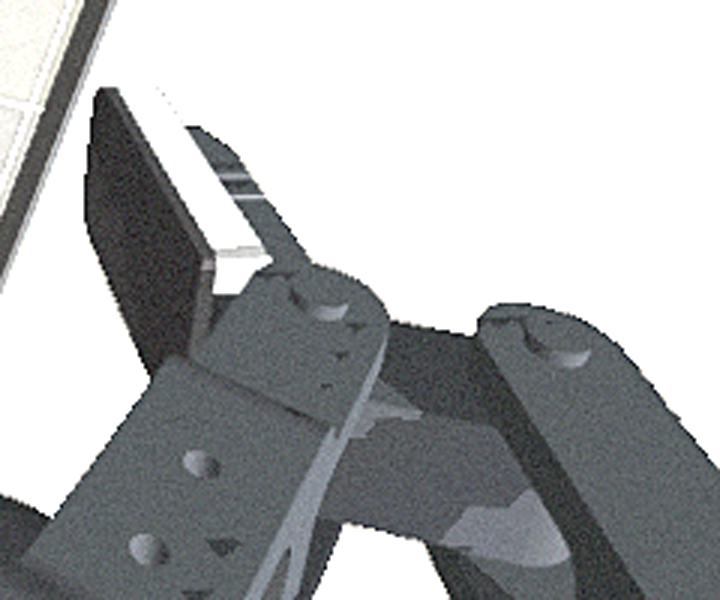

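The knuckles stand up to about 15–18 mm wider than the finger backs, but well above the tips. I'll rise first, turn square, and look at what stands in between.

apply_moves([
  [0,0,0.03,0],
  [0,0,0.06,-0.03],
  [0,0,0.09,-0.07],
  [0,0,0.12,-0.11],
  [0,0,0.15,-0.15],
  [0,0,0.18,-0.19],
  [0,0,0.21,-0.22],
  [0,0,0.23,-0.225],
  [0,0,0.24,-0.225],
  [0,0,0.24,-0.225],
])

```text
time: 0.98
position: [0.169, -0.6541, 0.4544]
tool_rot: [3.138, -0.001, 0.028]
force: [0.2, 0.3, 0.3]
opening: 0.0854
gripper_force: 0.0
```

Run:
```python
from h import *
from bench import sensors
s=sensors.read_state();print(s['time'],np.round(s['position'],4),np.round(s['tool_rot'],3),np.round(s['force'],2),s['opening'])
im=eyes.snapshot('wrist');cv2.imwrite('pics/w1.png',im[:,:,::-1])
c=cam('wrist',(s['position'],s['tool_rot']))
for uv in((50,50),(150,20),(250,20),(150,100),(320,20)): print(uv,[onz(c,uv,z)[:2].round(3).tolist() for z in(0,.2)])
```

```text
0.9833 [ 0.169  -0.6541  0.4544] [ 3.138e+00 -1.000e-03  2.800e-02] [0.23 0.32 0.26] 0.08544258885438119
(50, 50) [[0.327, -0.248], [0.301, -0.379]]
(150, 20) [[0.368, -0.404], [0.329, -0.485]]
(250, 20) [[0.37, -0.55], [0.331, -0.583]]
(150, 100) [[0.257, -0.394], [0.254, -0.478]]
(320, 20) [[0.373, -0.651], [0.332, -0.651]]
```

View pics/w1.png

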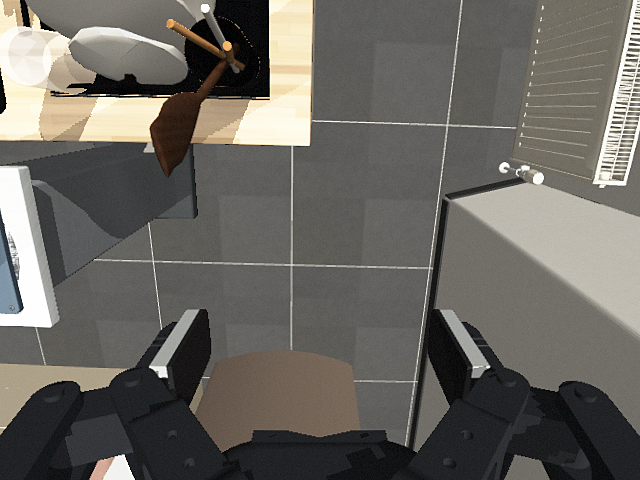

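The wrist view shows a utensil crock at about (230,50), with a wooden spoon leaning out to a tip at (170,175), in the way. I'll check its height using the earlier picture.

Run:
```python
from h import *
c0=cam('wrist',([.1687,-.6531,.2112],[-3.14,0,.253]));c1=cam('wrist',([.169,-.6541,.4544],[3.138,-.001,.028]))
for z in(.2,.25,.3,.35,.4): print(z,[(onz(c1,uv,z).round(3)[:2].tolist(),proj(c0,onz(c1,uv,z))[0].round().tolist()) for uv in((170,175),(197,95),(168,22),(205,8))])
im=cv2.imread('pics/w0.png').astype(int);b=(im[:,:,2]>im[:,:,0]+12)&(im.sum(2)<200);b[200:]=0;b[:,200:]=0
ys,xs=np.where(b);print([(y,xs[ys==y].max()) for y in range(0,190,15) if (ys==y).any()],[(x,ys[xs==x].max()) for x in range(0,100,10) if (xs==x).any()])
```

```text
0.2 [([0.177, -0.492], [-9.0, 184.0]), ([0.26, -0.527], [76.0, 10.0]), ([0.328, -0.502], [32.0, -198.0]), ([0.341, -0.539], [134.0, -216.0])]
0.25 [([0.185, -0.511], [-69.0, 201.0]), ([0.259, -0.542], [24.0, -13.0]), ([0.318, -0.52], [-30.0, -268.0]), ([0.33, -0.553], [94.0, -297.0])]
0.3 [([0.194, -0.53], [-193.0, 238.0]), ([0.257, -0.557], [-98.0, -64.0]), ([0.309, -0.538], [-107.0, -338.0]), ([0.319, -0.566], [27.0, -423.0])]
0.35 [([0.203, -0.549], [-363.0, 332.0]), ([0.256, -0.572], [228.0, 187.0]), ([0.299, -0.556], [-16674297.0, -20102926.0]), ([0.308, -0.58], [-1188310.0, -2478532.0])]
0.4 [([0.211, -0.568], [881.0, 37.0]), ([0.255, -0.587], [792.0, 346.0]), ([0.29, -0.574], [689.0, 595.0]), ([0.297, -0.593], [532.0, 615.0])]
[(0, np.int64(159)), (15, np.int64(159)), (30, np.int64(192)), (45, np.int64(156)), (60, np.int64(50)), (75, np.int64(35)), (90, np.int64(25)), (105, np.int64(11))] [(0, np.int64(117)), (10, np.int64(106)), (20, np.int64(96)), (30, np.int64(84)), (40, np.int64(72)), (50, np.int64(60)), (60, np.int64(102)), (70, np.int64(36)), (80, np.int64(26)), (90, np.int64(24))]
```

The spoons reach about 0.22 m, so crossing with the TCP at about 0.48 m is clear.

apply_moves([
  [0.02,0.018,0.015,0],
  [0.045,0.04,0.03,0],
  [0.073,0.066,0.03,0],
  [0.101,0.092,0.03,0],
  [0.129,0.118,0.03,0],
  [0.157,0.144,0.03,0],
  [0.185,0.17,0.03,0],
  [0.213,0.196,0.03,0],
  [0.241,0.222,0.03,0],
  [0.265,0.25,0.03,0],
])

```text
time: 1.87
position: [0.4351, -0.4017, 0.48]
tool_rot: [-3.14, 0.002, 0.028]
force: [0.7, -0.8, -0.3]
opening: 0.0852
gripper_force: 0.0
```

apply_moves([
  [0.018,0.034,0,0],
  [0.036,0.068,0,0],
  [0.052,0.104,0,0],
  [0.068,0.14,0,0],
  [0.084,0.176,0,0],
  [0.1,0.212,0,0],
  [0.114,0.25,0,0],
  [0.128,0.288,0,0],
  [0.14,0.325,0,0],
  [0.15,0.36,0,0],
])

```text
time: 2.7
position: [0.5839, -0.041, 0.4802]
tool_rot: [-3.141, 0.003, 0.029]
force: [0.7, 0.7, -0.9]
opening: 0.0854
gripper_force: 0.0
```

apply_moves([
  [0.003,0.035,0,0],
  [0.006,0.06,0,0],
  [0.006,0.085,-0.02,0],
  [0.006,0.1,-0.05,0],
  [0.006,0.105,-0.085,0],
  [0.006,0.105,-0.12,0],
  [0.006,0.105,-0.155,0],
  [0.006,0.105,-0.18,0],
  [0.006,0.105,-0.19,0],
  [0.006,0.105,-0.19,0],
])

```text
time: 3.53
position: [0.588, 0.0611, 0.2888]
tool_rot: [3.141, 0.006, 0.028]
force: [-0.4, 0.8, 0.0]
opening: 0.0854
gripper_force: 0.0
```

apply_moves([
  [0.003,0.02,-0.015,0],
  [0.005,0.04,-0.045,0],
  [0.005,0.05,-0.08,0],
  [0.005,0.05,-0.115,0],
  [0.005,0.05,-0.145,0],
  [0.005,0.05,-0.17,0],
  [0.005,0.05,-0.185,0],
  [0.005,0.05,-0.19,0],
  [0.005,0.05,-0.19,0],
])

```text
time: 4.28
position: [0.5951, 0.1115, 0.102]
tool_rot: [3.142, 0.0, 0.028]
force: [-0.9, 0.6, 0.2]
opening: 0.0852
gripper_force: 0.0
```

Run:
```python
from h import *
from bench import sensors
s=sensors.read_state();print(s['time'],np.round(s['position'],4),np.round(s['tool_rot'],3),np.round(s['force'],2))
A=eyes.snapshot('scene')[:,:,::-1];B=eyes.snapshot('top')[:,:,::-1]
cv2.imwrite('pics/s2.png',A);cv2.imwrite('pics/t2.png',B)
cs,ct=cam('scene'),cam('top');p=s['position']
for y in(.057,-.057): print(proj(cs,[p+[0,y,.005],p+[0,y,.08]]).round(),proj(ct,[p+[0,y,.005]]).round())
a=cv2.resize(cv2.convertScaleAbs(A[150:330,330:530],alpha=1.7,beta=20),None,fx=3,fy=3)
b=cv2.resize(cv2.convertScaleAbs(B[110:290,330:397],alpha=1.7,beta=20),None,fx=3,fy=3)
cv2.imwrite('pics/c2.png',np.hstack([a,b]))
```

```text
4.2833 [0.5951 0.1115 0.102 ] [3.142 0.    0.028] [-0.87  0.64  0.23]
[[401. 231.]
 [405. 188.]] [[402. 200.]]
[[472. 230.]
 [480. 187.]] [[466. 200.]]
```

View pics/c2.png

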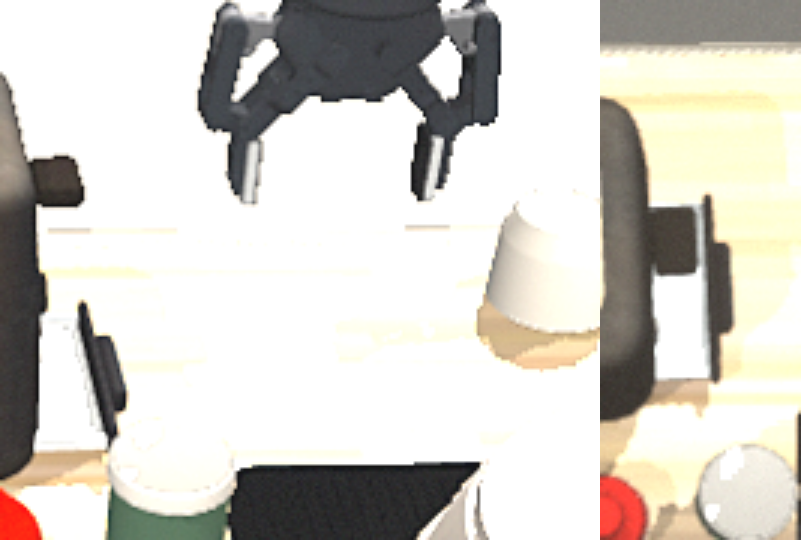

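The scene half shows the open gripper, with the left fingertip at about scene px (413,218) and knuckles out to (396,190). That is higher and further right than the nominal TCP predicts, (405,231). I'll cross-check with the top and wrist views.

Run:
```python
from h import *
from bench import sensors
s=sensors.read_state();p=s['position']
W=eyes.snapshot('wrist')[:,:,::-1];cv2.imwrite('pics/w2.png',W);B=cv2.imread('pics/t2.png')
cs,ct,cw=cam('scene'),cam('top'),cam('wrist',(p,s['tool_rot']))
b=cv2.resize(cv2.convertScaleAbs(B[100:300,340:540],alpha=2,beta=20),None,fx=2,fy=2)
w=cv2.resize(cv2.convertScaleAbs(W,alpha=1.6,beta=20)[:,:200],None,fx=2,fy=1.25)
w=cv2.resize(cv2.convertScaleAbs(W,alpha=1.6,beta=20),(400,300))
c=np.zeros((400,800,3),'uint8');c[:,:400]=b;c[:300,400:]=w;cv2.imwrite('pics/c3.png',c)
print('scene d/dx,dy,dz per 10mm',[(proj(cs,[p+e])-proj(cs,[p]))[0].round(1) for e in np.eye(3)*.01])
P=[[.6337,.2152,.028],[.5731,.2144,.028],[.6668,.2266,.028],[.6222,.2419,.147]]
print('tray pts in wrist',proj(cw,P).round()*.625+[400,0])
print('tin lid center wrist',proj(cw,[[.468,.218,.067]])*.625+[400,0])
print('top proj body/finger',(proj(ct,[p+[0,.07,.08],p+[0,-.07,.08],p+[.04,0,.08],p+[-.04,0,.08],p+[.08,0,.16]])-[340,100])*2)
```

```text
scene d/dx,dy,dz per 10mm [array([-1.3, -3.2]), array([-6.3,  0.1]), array([ 0.8, -5.4])]
tray pts in wrist [[497.5   110.625]
 [503.75  166.25 ]
 [482.5    75.625]
 [367.5   166.25 ]]
tin lid center wrist [[497.37689514 270.62724095]]
top proj body/finger [[119.35410472 175.72521523]
 [290.33176048 175.9996063 ]
 [203.18661669 128.84045677]
 [206.80087226 223.66917865]
 [222.77048576  44.76731043]]
```

View pics/c3.png

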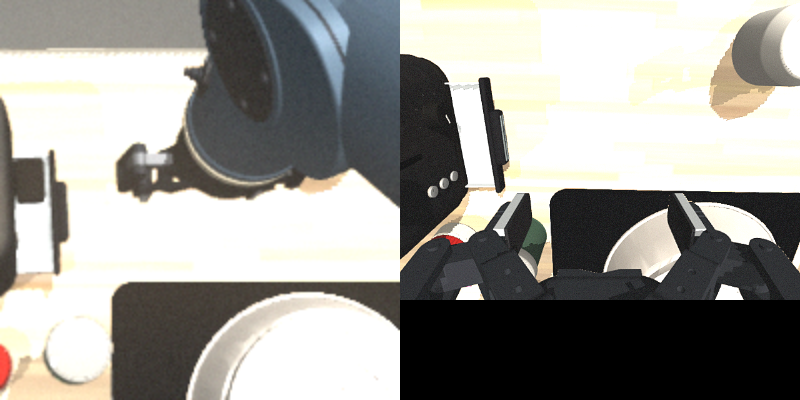

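Run:
```python
from h import *
from scipy.optimize import least_squares
p=np.array([.5951,.1115,.102]);rot=[3.142,0,.028];cs,ct=cam('scene'),cam('top')
W=np.array([[.6337,.2152,.028],[.5731,.2144,.028],[.6668,.2266,.028],[.5406,.2229,.028],onz(ct,(396,241.5),.003)])
U=np.array([[171,176],[174,264],[146,125],[168,304],[243,304]],float)
print('hob',W[4].round(3));print('pred',proj(cam('wrist',(p,rot)),W).round().tolist())
for free in(3,6):
    f=lambda d:(proj(cam('wrist',(p+d[:3],np.array(rot)+(d[3:] if free==6 else 0))),W)-U).ravel()
    r=least_squares(f,np.zeros(free));print(free,r.x.round(4),r.fun.round(1))
# fingers in the scene view: tip pad sides; assume x = tcp x -.011, solve y,z
for n,uv in(('left tip',(413.3,217.5)),('right tip',(472.5,217)),('left knuckle outer',(396,190)),('right knuckle outer',(496,190)),('body bottom',(447,182.5))):
    o,v=ray(cs,uv);print(n,[(o+v*(X-o[0])/v[0]-p).round(4).tolist() for X in(p[0]-.011,p[0]+.011)])
```

```text
hob [0.536 0.169 0.003]
pred [[154.0, 175.0], [165.0, 266.0], [130.0, 119.0], [157.0, 308.0], [242.0, 300.0]]
3 [0.0042 0.0029 0.0119] [-4.6  2.6  1.8  0.6 -2.3  0.8  0.4  1.4  5.8 -6.4]
6 [ 0.0011 -0.0024  0.0101  0.0433 -0.0604  0.0177] [-2.7  1.3 -0.1 -0.4  2.8  0.1 -3.1  1.   3.3 -2.3]
left tip [[-0.011, 0.0424, 0.0347], [0.011, 0.0372, 0.0221]]
right tip [[-0.011, -0.0496, 0.0347], [0.011, -0.0572, 0.0221]]
left knuckle outer [[-0.011, 0.0731, 0.0822], [0.011, 0.0688, 0.0709]]
right knuckle outer [[-0.011, -0.0781, 0.081], [0.011, -0.0866, 0.0697]]
body bottom [[-0.011, -0.0022, 0.0941], [0.011, -0.0085, 0.0831]]
```

Both cameras put the open tips about 35 mm behind the TCP, while the text's figures suggest about 5 mm. I'll settle it with a gentle guarded descent over the clear worktop here.

apply_moves([
  [0,0,-0.015,0],
  [0,0,-0.035,0],
  [0,0,-0.055,0],
  [0,0,-0.07,0],
  [0,0,-0.08,0],
  [0,0,-0.086,0],
  [0,0,-0.09,0],
  [0,0,-0.09,0],
])

```text
time: 5.1
position: [0.5951, 0.1115, 0.0122]
tool_rot: [-3.141, -0.0, 0.028]
force: [0.1, -0.6, 0.1]
opening: 0.0854
gripper_force: 0.0
```

apply_moves([
  [0,0,-0.002,0],
  [0,0,-0.004,0],
  [0,0,-0.006,0],
  [0,0,-0.008,0],
  [0,0,-0.01,0],
  [0,0,-0.011,0],
  [0,0,-0.011,0],
])

```text
time: 5.68
position: [0.5947, 0.1114, 0.0007]
tool_rot: [3.142, 0.0, 0.028]
force: [0.5, -0.4, -0.6]
opening: 0.0855
gripper_force: 0.0
```

Run:
```python
from h import *
from bench import sensors
s=sensors.read_state();p=s['position'];print(p.round(4) if hasattr(p,'round') else p,np.round(s['force'],2))
A=eyes.snapshot('scene')[:,:,::-1];cv2.imwrite('pics/s3.png',A)
cs=cam('scene');print(proj(cs,[[p[0]-.011,p[1]+.05,0],[p[0]-.011,p[1]+.05,.034]]).round())
cv2.imwrite('pics/c4.png',cv2.resize(cv2.convertScaleAbs(A[185:325,320:520],alpha=1.6,beta=15),None,fx=4,fy=4))
```

```text
[0.5947 0.1114 0.0007] [ 0.49 -0.37 -0.6 ]
[[401. 290.]
 [402. 273.]]
```

View pics/c4.png

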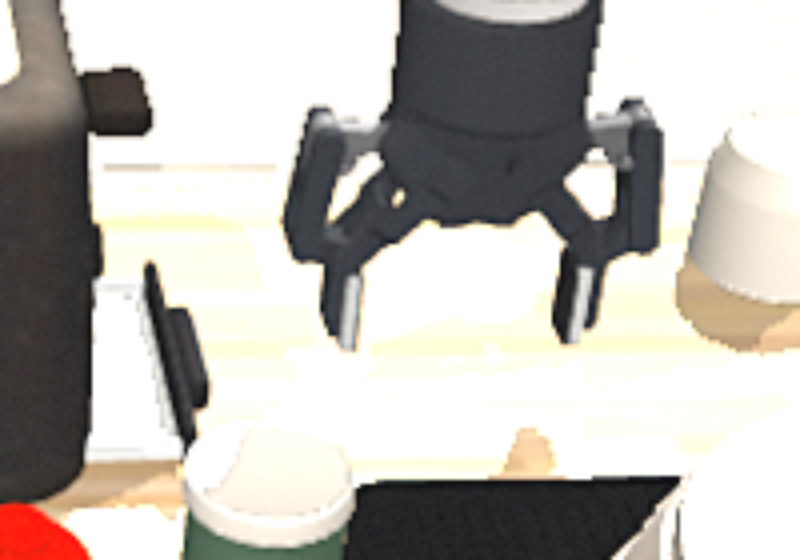

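The tips are still about 34 mm above the worktop: tip px (407,272) against ground at v=290. So the visual estimate of about +35 mm is right. I'll measure how far the knuckle overhangs the finger back before pushing.

Run:
```python
from h import *
p=np.array([.5947,.1114,.0007]);cs=cam('scene')
g=cv2.imread('pics/s3.png').max(2)
for v in range(206,276,3):
    row=g[v,385:480].astype(float);i=np.where(row<75)[0]
    if len(i)==0: print(v,'-');continue
    i0=i[0];u=385+i0-1+ (row[i0-1]-75)/max(row[i0-1]-row[i0],1)
    j=385+i[i<len(row)][-1]
    o,d=ray(cs,(u,v));X=o+d*(p[0]+.008-o[0])/d[0];o,d=ray(cs,(j,v));Y=o+d*(p[0]-.008-o[0])/d[0]
    print(v,round(u,1),(X-p)[1:].round(4),(Y-p)[1].round(4))
```

```text
206 417.5 [0.0336 0.1459] -0.0374
209 417.5 [0.033  0.1406] -0.0381
212 397.1 [0.0646 0.1355] -0.056
215 396.2 [0.0655 0.1302] -0.06
218 395.5 [0.0661 0.1248] -0.0608
221 394.5 [0.0674 0.1193] -0.0617
224 393.4 [0.0686 0.1139] -0.0625
227 393.1 [0.0686 0.1084] -0.0634
230 392.4 [0.0694 0.1029] -0.0643
233 391.7 [0.07   0.0973] -0.0651
236 390.8 [0.071  0.0917] -0.066
239 390.4 [0.0712 0.0861] -0.0669
242 390.7 [0.0703 0.0804] -0.0678
245 391.6 [0.0684 0.0747] -0.0687
248 392.6 [0.0662 0.0689] -0.0631
251 400.6 [0.0526 0.063 ] -0.0575
254 400.6 [0.0522 0.0571] -0.0567
257 400.0 [0.0527 0.0513] -0.056
260 399.7 [0.0526 0.0454] -0.0568
263 400.0 [0.0517 0.0395] -0.0561
266 400.9 [0.0496 0.0335] -0.0553
269 403.9 [0.0441 0.0274] -0.0462
272 -
275 -
```

The knuckles overhang the finger back by about 18 mm, and only 16 mm is left when the tray is home. Turning the tool about 60° cuts the overhang to about 11 mm and moves the body off the lever. I'll turn and stand off in front of the tray.

apply_moves([
  [-0.004,0.002,0,-0.105],
  [-0.008,0.006,0,-0.21],
  [-0.013,0.01,0,-0.315],
  [-0.018,0.015,0,-0.42],
  [-0.023,0.02,0,-0.525],
  [-0.028,0.025,0,-0.63],
  [-0.033,0.03,0,-0.735],
  [-0.038,0.034,0,-0.84],
  [-0.042,0.037,0,-0.945],
  [-0.044,0.038,0,-1.05],
])

```text
time: 6.57
position: [0.5503, 0.1503, 0.0011]
tool_rot: [-3.141, 0.001, -1.026]
force: [0.1, 0.1, -0.1]
opening: 0.0854
gripper_force: 0.0
```

apply_moves([
  [0,0,0,0],
  [0,0,-0.003,0],
  [0,0,-0.006,0],
  [0,0,-0.009,0],
  [0,0,-0.012,0],
  [0,0,-0.015,0],
  [0,0,-0.018,0],
  [0,0,-0.018,0],
])

```text
time: 7.23
position: [0.5505, 0.1492, -0.0178]
tool_rot: [3.141, 0.0, -1.022]
force: [-0.1, -0.3, -0.2]
opening: 0.0852
gripper_force: 0.0
```

Run:
```python
from h import *
from bench import sensors
s=sensors.read_state();p=s['position'];print(np.round(s['q'],2),np.round(p,4),np.round(s['tool_rot'],3),np.round(s['force'],2))
A=eyes.snapshot('scene')[:,:,::-1];B=eyes.snapshot('top')[:,:,::-1];cv2.imwrite('pics/s4.png',A);cv2.imwrite('pics/t4.png',B)
ct=cam('top');print('tin',onz(ct,(378.5,274),.067).round(4))
a=cv2.resize(cv2.convertScaleAbs(A[185:325,310:500],alpha=1.6,beta=15),None,fx=2.5,fy=2.5)
b=cv2.resize(cv2.convertScaleAbs(B[140:300,335:465],alpha=1.6,beta=15),None,fx=2.5,fy=2.5)
c=np.zeros((400,800,3),'uint8');c[:a.shape[0],:475]=a[:400];c[:400,475:]=b[:, :325];cv2.imwrite('pics/c5.png',c)
```

```text
[-0.44  0.73  0.15  1.94 -0.21  0.49 -2.73] [ 0.5505  0.1492 -0.0178] [ 3.141  0.    -1.022] [-0.06 -0.28 -0.21]
tin [0.4656 0.2089 0.067 ]
```

View pics/c5.png

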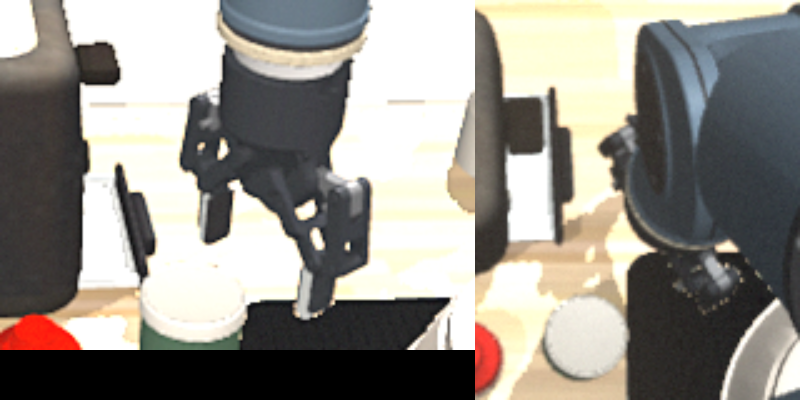

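The gripper stands in front of the tray and clear of the tin, with the tip facing the pull. Joint 7 is at -2.73, close to its limit, so I'll ease the turn back to about 53° and begin the push.

apply_moves([
  [0.002,0.002,0,0.06],
  [0.005,0.004,0,0.12],
  [0.005,0.007,0,0.12],
  [0.005,0.01,0,0.12],
  [0.005,0.013,0,0.12],
  [0.005,0.016,0,0.12],
  [0.005,0.019,0,0.12],
  [0.005,0.022,0,0.12],
  [0.005,0.025,0,0.12],
  [0.005,0.028,0,0.12],
])

```text
time: 8.17
position: [0.5557, 0.1774, -0.0171]
tool_rot: [3.141, -0.0, -0.903]
force: [-0.6, -2.1, -0.2]
opening: 0.0854
gripper_force: 0.8
```

```bash
cat > trk.py <<'E'
from h import *
from bench import sensors
s=sensors.read_state();print(round(s['time'],2),np.round(s['q'],2),np.round(s['position'],4),np.round(s['tool_rot'],3),np.round(s['force'],2))
ct,cs=cam('top'),cam('scene')
B=eyes.snapshot('top')[:,:,::-1];A=eyes.snapshot('scene')[:,:,::-1]
def edges(I,v,u0,u1,th):
    r=I[v-1:v+2,u0:u1].max(2).mean(0).astype(float);e=[]
    for i in range(len(r)-1):
        if (r[i]-th)*(r[i+1]-th)<0: e.append((round(u0+i+(r[i]-th)/(r[i]-r[i+1]),1),'D' if r[i]>th else 'W'))
    return e
for nm,I in(('t0',cv2.imread('pics/top0.png')),('t',B)):
    for v in(185,226,232): print(nm,v,edges(I,v,340,385,80))
    print(nm,'left end',edges(I,200,190,210,80))
for nm,I in(('s0',cv2.imread('pics/scene0.png')),('s',A)):
    for v in(205,212,255,262,285): print(nm,v,edges(I,v,330,385,80))
    print(nm,'left end',edges(I,260,160,180,80))
E
python3 trk.py
```

```text
8.17 [-0.47  0.74  0.13  1.91 -0.18  0.51 -2.69] [ 0.5557  0.1774 -0.0171] [ 3.141 -0.    -0.903] [-0.56 -2.09 -0.15]
t0 185 [(np.float64(362.2), 'W'), (np.float64(363.7), 'D'), (np.float64(367.4), 'W')]
t0 226 [(np.float64(347.6), 'W'), (np.float64(365.9), 'D'), (np.float64(369.6), 'W')]
t0 232 [(np.float64(347.9), 'W'), (np.float64(366.2), 'D'), (np.float64(369.7), 'W')]
t0 left end [(np.float64(196.5), 'D'), (np.float64(208.3), 'W')]
t 185 [(np.float64(365.5), 'W'), (np.float64(375.9), 'D')]
t 226 [(np.float64(347.5), 'W'), (np.float64(364.3), 'D'), (np.float64(368.3), 'W'), (np.float64(380.3), 'D')]
t 232 [(np.float64(347.7), 'W'), (np.float64(364.7), 'D'), (np.float64(368.6), 'W')]
t left end [(np.float64(196.8), 'D'), (np.float64(208.1), 'W')]
s0 205 [(np.float64(330.3), 'W'), (np.float64(333.3), 'D'), (np.float64(355.5), 'W')]
s0 212 [(np.float64(357.5), 'W')]
s0 255 [(np.float64(343.3), 'W'), (np.float64(355.6), 'D'), (np.float64(359.3), 'W')]
s0 262 [(np.float64(342.8), 'W'), (np.float64(356.3), 'D'), (np.float64(366.1), 'W')]
s0 285 [(np.float64(342.3), 'W'), (np.float64(361.8), 'D'), (np.float64(371.4), 'W')]
s0 left end [(np.float64(167.8), 'D')]
s 205 [(np.float64(336.3), 'D'), (np.float64(355.3), 'W'), (np.float64(378.6), 'D')]
s 212 [(np.float64(332.6), 'D'), (np.float64(357.4), 'W'), (np.float64(378.4), 'D')]
s 255 [(np.float64(343.0), 'W'), (np.float64(353.5), 'D'), (np.float64(356.9), 'W'), (np.float64(366.8), 'D'), (np.float64(382.2), 'W')]
s 262 [(np.float64(342.6), 'W'), (np.float64(354.3), 'D'), (np.float64(362.6), 'W'), (np.float64(369.0), 'D'), (np.float64(370.9), 'W'), (np.float64(372.3), 'D'), (np.float64(381.6), 'W')]
s 285 [(np.float64(342.2), 'W'), (np.float64(359.5), 'D'), (np.float64(368.7), 'W')]
s left end [(np.float64(167.9), 'D')]
```

Contact is made at TCP y ≈ 0.174 with about 2 N. The tray has moved about 3 mm and the toaster is still. I'll keep pushing; home should come near y ≈ 0.209.

apply_moves([
  [0,0.002,0,0],
  [0,0.005,0,0],
  [0,0.008,0,0],
  [0,0.011,0,0],
  [0,0.014,0,0],
  [0,0.017,0,0],
  [0,0.019,0,0],
  [0,0.021,0,0],
  [0,0.022,0,0],
  [0,0.022,0,0],
])

```text
time: 9.1
position: [0.5558, 0.1999, -0.017]
tool_rot: [-3.141, 0.0, -0.902]
force: [-0.8, -1.1, 0.3]
opening: 0.0855
gripper_force: 0.4
```

```bash
python3 trk.py | grep -v 0\  ; python3 -c "print()"
```

```text
9.1 [-0.51  0.74  0.14  1.89 -0.19  0.52 -2.72] [ 0.5558  0.1999 -0.017 ] [-3.141  0.    -0.902] [-0.83 -1.06  0.33]
t 185 [(np.float64(376.2), 'W'), (np.float64(381.9), 'D')]
t 226 [(np.float64(348.1), 'W'), (np.float64(352.9), 'D'), (np.float64(356.7), 'W'), (np.float64(367.1), 'D')]
t 232 [(np.float64(348.5), 'W'), (np.float64(353.1), 'D'), (np.float64(357.4), 'W'), (np.float64(371.5), 'D')]
t left end [(np.float64(196.7), 'D'), (np.float64(208.1), 'W')]
s 205 [(np.float64(336.2), 'D'), (np.float64(355.3), 'W'), (np.float64(364.5), 'D'), (np.float64(369.3), 'W')]
s 212 [(np.float64(332.5), 'D'), (np.float64(357.4), 'W'), (np.float64(363.4), 'D'), (np.float64(378.2), 'W')]
s 255 [(np.float64(344.4), 'W'), (np.float64(353.6), 'D'), (np.float64(369.0), 'W'), (np.float64(371.5), 'D')]
s 262 [(np.float64(346.3), 'W'), (np.float64(355.7), 'D'), (np.float64(368.5), 'W'), (np.float64(379.8), 'D')]
s 285 [(np.float64(342.4), 'W'), (np.float64(346.3), 'D'), (np.float64(355.7), 'W')]
s left end [(np.float64(167.9), 'D')]
```

apply_moves([
  [0,0.0015,0,0],
  [0,0.003,0,0],
  [0,0.0045,0,0],
  [0,0.006,0,0],
  [0,0.006,0,0],
])

```text
time: 9.62
position: [0.5559, 0.2059, -0.017]
tool_rot: [-3.141, 0.0, -0.902]
force: [-0.4, -0.6, 0.8]
opening: 0.0851
gripper_force: 0.6
```

apply_moves([
  [0,0.0005,0,0],
  [0,0.001,0,0],
  [0,0.0015,0,0],
  [0,0.0015,0,0],
])

```text
time: 9.95
position: [0.5558, 0.207, -0.017]
tool_rot: [-3.142, -0.0, -0.902]
force: [-1.0, -1.2, -0.4]
opening: 0.0855
gripper_force: 0.7
```

```bash
python3 trk.py | grep -v 0\
```

```text
9.95 [-0.53  0.75  0.14  1.88 -0.19  0.53 -2.72] [ 0.5558  0.207  -0.017 ] [-3.142 -0.    -0.902] [-0.97 -1.23 -0.44]
t 185 [(np.float64(369.6), 'W'), (np.float64(375.6), 'D')]
t 226 [(np.float64(348.4), 'W'), (np.float64(349.1), 'D'), (np.float64(353.3), 'W'), (np.float64(362.6), 'D')]
t 232 [(np.float64(353.6), 'W'), (np.float64(367.2), 'D')]
t left end [(np.float64(196.7), 'D'), (np.float64(208.1), 'W')]
s 205 [(np.float64(355.3), 'W'), (np.float64(359.5), 'D'), (np.float64(364.2), 'W')]
s 212 [(np.float64(332.4), 'D'), (np.float64(357.7), 'W'), (np.float64(359.1), 'D'), (np.float64(372.7), 'W')]
s 255 [(np.float64(343.1), 'W'), (np.float64(348.9), 'D'), (np.float64(364.8), 'W'), (np.float64(367.0), 'D')]
s 262 [(np.float64(343.7), 'W'), (np.float64(351.5), 'D'), (np.float64(353.5), 'W'), (np.float64(354.3), 'D'), (np.float64(364.2), 'W'), (np.float64(374.8), 'D')]
s 285 [(np.float64(351.4), 'W')]
s left end [(np.float64(167.9), 'D')]
```

apply_moves([
  [0,0.0005,0,0],
  [0,0.001,0,0],
  [0,0.001,0,0],
])

```text
time: 10.3
position: [0.5558, 0.2081, -0.017]
tool_rot: [-3.142, 0.0, -0.902]
force: [1.0, -1.7, 0.6]
opening: 0.0857
gripper_force: 0.7
```

apply_moves([
  [0,0.0005,0,0],
  [0,0.001,0,0],
  [0,0.001,0,0],
])

```text
time: 10.55
position: [0.5558, 0.2091, -0.017]
tool_rot: [-3.142, 0.0, -0.902]
force: [-0.4, -1.7, 0.0]
opening: 0.0852
gripper_force: 0.7
```

apply_moves([
  [0,0.0005,0,0],
  [0,0.001,0,0],
  [0,0.001,0,0],
])

```text
time: 10.8
position: [0.5557, 0.2098, -0.017]
tool_rot: [3.141, -0.0, -0.902]
force: [-0.5, -2.8, 0.1]
opening: 0.0853
gripper_force: 1.0
```

apply_moves([
  [0,0.0005,0,0],
  [0,0.001,0,0],
  [0,0.001,0,0],
])

```text
time: 11.05
position: [0.5557, 0.21, -0.0171]
tool_rot: [3.141, -0.001, -0.903]
force: [-0.7, -4.9, 1.1]
opening: 0.0854
gripper_force: 2.3
```

```bash
python3 trk.py | grep -v 0\
```

```text
t 185 [(np.float64(366.3), 'W'), (np.float64(372.3), 'D')]
t 226 [(np.float64(351.8), 'W'), (np.float64(360.8), 'D')]
t 232 [(np.float64(352.4), 'W'), (np.float64(365.2), 'D')]
t left end [(np.float64(196.7), 'D'), (np.float64(208.1), 'W')]
s 205 [(np.float64(336.1), 'D'), (np.float64(355.3), 'W'), (np.float64(357.5), 'D'), (np.float64(362.0), 'W')]
s 212 [(np.float64(332.4), 'D'), (np.float64(370.6), 'W')]
s 255 [(np.float64(343.1), 'W'), (np.float64(346.9), 'D'), (np.float64(363.0), 'W'), (np.float64(364.9), 'D')]
s 262 [(np.float64(343.7), 'W'), (np.float64(349.6), 'D'), (np.float64(362.3), 'W'), (np.float64(372.7), 'D')]
s 285 [(np.float64(349.7), 'W')]
s left end [(np.float64(167.9), 'D')]
```

The force rose to 5 N and motion stalled at the predicted place. The tray front has moved 35.6 mm and the toaster hasn't moved, so the tray is home. I'll back off, rise and line up with the lever.

apply_moves([
  [0,-0.005,0,0],
  [0,-0.015,0,0],
  [0,-0.03,0,0],
  [0,-0.04,0.005,0],
  [0,-0.045,0.025,0],
  [0.003,-0.045,0.055,0],
  [0.007,-0.045,0.09,0],
  [0.012,-0.045,0.125,0],
  [0.012,-0.045,0.15,0],
  [0.012,-0.045,0.16,0],
])

```text
time: 11.98
position: [0.57, 0.1658, 0.1475]
tool_rot: [-3.135, -0.002, -0.903]
force: [0.8, 0.5, 0.1]
opening: 0.0854
gripper_force: 0.0
```

apply_moves([
  [0,0,0.002,-0.02],
  [0,0,0.002,-0.05],
  [0,0,0.002,-0.05],
])

```text
time: 12.23
position: [0.5669, 0.1657, 0.1437]
tool_rot: [3.14, 0.001, -0.955]
force: [-0.5, -0.8, -0.3]
opening: 0.0855
gripper_force: 0.0
```

```bash
python3 trk.py
python3 - <<'E'
from h import *
A=eyes.snapshot('top')[:,:,::-1];cv2.imwrite('pics/t6.png',A);B=eyes.snapshot('scene')[:,:,::-1];cv2.imwrite('pics/s6.png',B)
E
```

```text
12.23 [-0.51  0.53  0.23  1.76 -0.15  0.87 -2.74] [0.5669 0.1657 0.1437] [ 3.14e+00  1.00e-03 -9.55e-01] [-0.5  -0.76 -0.32]
t0 185 [(np.float64(362.2), 'W'), (np.float64(363.7), 'D'), (np.float64(367.4), 'W')]
t0 226 [(np.float64(347.6), 'W'), (np.float64(365.9), 'D'), (np.float64(369.6), 'W')]
t0 232 [(np.float64(347.9), 'W'), (np.float64(366.2), 'D'), (np.float64(369.7), 'W')]
t0 left end [(np.float64(196.5), 'D'), (np.float64(208.3), 'W')]
t 185 [(np.float64(361.3), 'W')]
t 226 [(np.float64(351.3), 'W')]
t 232 [(np.float64(351.3), 'W')]
t left end [(np.float64(196.8), 'D'), (np.float64(208.1), 'W')]
s0 205 [(np.float64(330.3), 'W'), (np.float64(333.3), 'D'), (np.float64(355.5), 'W')]
s0 212 [(np.float64(357.5), 'W')]
s0 255 [(np.float64(343.3), 'W'), (np.float64(355.6), 'D'), (np.float64(359.3), 'W')]
s0 262 [(np.float64(342.8), 'W'), (np.float64(356.3), 'D'), (np.float64(366.1), 'W')]
s0 285 [(np.float64(342.3), 'W'), (np.float64(361.8), 'D'), (np.float64(371.4), 'W')]
s0 left end [(np.float64(167.8), 'D')]
s 205 [(np.float64(335.2), 'D'), (np.float64(355.4), 'W')]
s 212 [(np.float64(357.5), 'W')]
s 255 [(np.float64(343.0), 'W')]
s 262 [(np.float64(343.6), 'W')]
s 285 [(np.float64(349.7), 'W')]
s left end [(np.float64(167.9), 'D')]
```

apply_moves([
  [0.001,0.008,0,0],
  [0.001,0.018,0,0],
  [0.001,0.028,0,0],
  [0.001,0.038,0,0],
  [0.001,0.045,0,0],
  [0.001,0.048,0,0],
  [0.001,0.0495,0,0],
  [0.001,0.0495,0,0],
])

```text
time: 13.1
position: [0.5687, 0.2158, 0.1449]
tool_rot: [3.141, -0.0, -0.952]
force: [-0.4, -0.1, -0.1]
opening: 0.0857
gripper_force: 0.0
```

Run:
```python
from h import *
from bench import sensors
s=sensors.read_state();p=np.array(s['position']);print(np.round(s['q'],3),p.round(4),np.round(s['tool_rot'],3),np.round(s['force'],2))
B=eyes.snapshot('scene')[:,:,::-1];cv2.imwrite('pics/s7.png',B);g=B.max(2)
cs=cam('scene')
# text dump of the dark mask around the lever/fingertip
for v in range(180,222,2): print(v,''.join('#' if x<55 else '+' if x<80 else '.' for x in g[v,326:400]))
print('tip corner pred',proj(cs,[p+[.036,.0359,.026],p+[.036,.0359,.034],[.6026,.2417,.147],[.5826,.2412,.147]]).round(1))
```

```text
[-0.621  0.558  0.288  1.716 -0.193  0.896 -2.776] [0.5687 0.2158 0.1449] [ 3.141 -0.    -0.952] [-0.44 -0.11 -0.06]
180 ++++++##.................+..##########..............................######
182 .++++++#.................+.+##########...............................#####
184 +++++++#...................+##########...............................#####
186 ++.+++++#................+.+#########.................................####
188 ++...+++#..................######......................................###
190 +.....+++#...............................................................+
192 .......++#...........................................................+....
194 +.+++++++##..........................................................+....
196 .+#########..........................................................+....
198 +###########.........................................................+....
200 ############..............................................................
202 #############.........#####.........................................#....+
204 #############################.......................................+....+
206 #####+++######################......................................+....#
208 ######+#######################......................................+....#
210 ###############################.....................................+....+
212 ++#+++##########################..........................................
214 +++#############################..........................................
216 +++#############################..........................................
218 ################..############............................................
220 ################..........................................................
tip corner pred [[349.6 191.9]
 [349.8 187.2]
 [355.5 206.3]
 [357.1 212.6]]
```

The fingertip corner (u≈351, v≈189) is over the lever's outer edge (u≈355), with about 6 mm of overlap. I'll descend onto the lever.

apply_moves([
  [0,0,-0.006,0],
  [0,0,-0.012,0],
  [0,0,-0.018,0],
  [0,0,-0.023,0],
  [0,0,-0.027,0],
  [0,0,-0.031,0],
  [0,0,-0.035,0],
  [0,0,-0.039,0],
  [0,0,-0.042,0],
  [0,0,-0.042,0],
])

```text
time: 13.98
position: [0.5686, 0.2154, 0.1023]
tool_rot: [3.141, 0.0, -0.952]
force: [-0.1, 0.6, -0.3]
opening: 0.0855
gripper_force: 0.0
```

```bash
cat > lev.py <<'E'
from h import *
from bench import sensors
s=sensors.read_state();p=np.array(s['position']);print(np.round(s['q'],3),p.round(4),np.round(s['force'],2),np.round(s['moment'],2))
B=eyes.snapshot('scene')[:,:,::-1];g=B.max(2);t=eyes.snapshot('top')[:,:,::-1].max(2)
for v in range(196,262,3): print(v,''.join('#' if x<55 else '+' if x<80 else '.' for x in g[v,326:400]))
print([np.where(t[v,185:215]<80)[0][0]+185 for v in(180,200,220)],[np.where(g[v,155:185]<80)[0][0]+155 for v in(240,260,280)])
E
python3 lev.py
```

```text
[-0.608  0.606  0.269  1.76  -0.212  0.805 -2.76 ] [0.5686 0.2154 0.1023] [-0.13  0.59 -0.28] [ 0.04  0.03 -0.  ]
196 +...++#####.............#..###########....................################
199 ...+########............+..###########.....................###############
202 ++......+++##...........+..##########........................##########...
205 ..........++###.........+..##########............................#######..
208 ..........+++##...........+##########.............................#######.
211 ++.+...++++++###########..+########................................#######
214 +++++++++++###################.......................................#####
217 ##############################.....................................#..+###
220 ###############################....................................+....##
223 ################################...................................+....##
226 ################....+++++++++#.........................................+##
229 ################..................................................+....+##
232 ################..................................................+....###
235 ################+......................................................###
238 #################.........................................................
241 ###################.......................................................
244 ###################.......................................................
247 ###################.......................................................
250 ####################......................................................
253 ###################.......................................................
256 #################.........................................................
259 ##################........................................................
[np.int64(198), np.int64(197), np.int64(197)] [np.int64(167), np.int64(168), np.int64(170)]
```

The lever is following down, about 15 mm so far, and the toaster is still. I'll continue.

apply_moves([
  [0,0,-0.004,0],
  [0,0,-0.009,0],
  [0,0,-0.014,0],
  [0,0,-0.019,0],
  [0,0,-0.024,0],
  [0,0,-0.029,0],
  [0,0,-0.034,0],
  [0,0,-0.038,0],
  [0,0,-0.041,0],
  [0,0,-0.041,0],
])

```text
time: 14.92
position: [0.5683, 0.2153, 0.0612]
tool_rot: [3.14, 0.0, -0.952]
force: [-1.0, -0.2, -0.5]
opening: 0.0854
gripper_force: 0.0
```

apply_moves([
  [0,0,-0.001,0],
  [0,0,-0.002,0],
  [0,0,-0.003,0],
  [0,0,-0.003,0],
])

```text
time: 15.25
position: [0.5688, 0.2154, 0.0589]
tool_rot: [-3.142, -0.0, -0.952]
force: [-1.3, -0.4, -0.4]
opening: 0.0857
gripper_force: 0.0
```

```bash
python3 lev.py
```

```text
[-0.593  0.66   0.247  1.797 -0.232  0.713 -2.742] [0.5688 0.2154 0.0589] [-1.27 -0.41 -0.39] [ 0.01 -0.03  0.01]
196 ........++#....######...######...#########################################
199 .........++#..################..##########################################
202 ++........++###########################################################++.
205 ..........+++##########################################################+++
208 ..........++++#.....####################################################++
211 ........+++++##......##############.....##################################
214 +++++++++++####.......############.........########################..####+
217 +###############.......#...#########.............###############......####
220 ################.......+.+##########.................#########........####
223 ################.......+.+##########....................##################
226 ################.......+.+##########.....................###########...###
229 ################.......+.+##########.......................#########.....#
232 ################+.......+##########............................######+....
235 #######################..########+..............................##########
238 #############################....................................+########
241 #############################.....................................########
244 ##############################.......................................+####
247 ##############################.......................................+####
250 ####################............................................+....#####
253 ###################.............................................+....#####
256 #################...................................................+#####
259 ##################..................................................+#####
[np.int64(198), np.int64(197), np.int64(197)] [np.int64(167), np.int64(168), np.int64(170)]
```

apply_moves([
  [0,0,-0.001,0],
  [0,0,-0.002,0],
  [0,0,-0.003,0],
  [0,0,-0.004,0],
  [0,0,-0.004,0],
])

```text
time: 15.77
position: [0.5688, 0.2155, 0.0548]
tool_rot: [3.141, -0.0, -0.952]
force: [-0.2, -0.3, -0.1]
opening: 0.085
gripper_force: 0.0
```

apply_moves([
  [0,0,-0.0005,0],
  [0,0,-0.001,0],
  [0,0,-0.0015,0],
  [0,0,-0.0015,0],
])

```text
time: 16.1
position: [0.5688, 0.2154, 0.0534]
tool_rot: [3.142, -0.0, -0.952]
force: [-0.4, -0.2, 0.2]
opening: 0.0856
gripper_force: 0.0
```

apply_moves([
  [0,0,-0.0005,0],
  [0,0,-0.001,0],
  [0,0,-0.0015,0],
  [0,0,-0.0015,0],
])

```text
time: 16.43
position: [0.5688, 0.2154, 0.0519]
tool_rot: [3.142, 0.0, -0.952]
force: [0.4, -0.3, 1.1]
opening: 0.0852
gripper_force: 0.0
```

apply_moves([
  [0,0,-0.0005,0],
  [0,0,-0.001,0],
  [0,0,-0.001,0],
  [0,0,-0.001,0],
])

```text
time: 16.77
position: [0.5688, 0.2154, 0.0509]
tool_rot: [3.141, -0.0, -0.952]
force: [0.2, 0.5, -0.1]
opening: 0.0855
gripper_force: 0.0
```

```bash
python3 lev.py
```

```text
[-0.59   0.671  0.243  1.803 -0.235  0.696 -2.739] [0.5688 0.2154 0.0509] [ 0.25  0.52 -0.12] [0.02 0.01 0.01]
196 +.......++#....###########################################################
199 .........++#...#######..######...#########################################
202 +++.......++#########..#######..##########################################
205 ..........+++##########################################################+++
208 ..........++++#########################################################+..
211 .+.....++++++##########################################################+++
214 +++++++++######......################..#################################+#
217 #+##############.....#############......##################################
220 ################.......#############...........###################...###+#
223 ################.......+.+##########..............###########.........####
226 ################.......+.+##########..................+#######......######
229 ################......++.+##########....................##################
232 ################.......+.##########......................+#########....+##
235 ################+.......+##########..........................+######.....#
238 #######################.+#########.............................######+...+
241 ############################+...................................##########
244 ############################+....................................+########
247 #############################.....................................+#######
250 ##############################..................................+....#####
253 #############################...................................+....#####
256 #################...................................................+#####
259 #################+..................................................+#####
[np.int64(198), np.int64(197), np.int64(197)] [np.int64(167), np.int64(168), np.int64(170)]
```

apply_moves([
  [0,0,-0.0005,0],
  [0,0,-0.001,0],
  [0,0,-0.001,0],
  [0,0,-0.001,0],
])

```text
time: 17.2
position: [0.5689, 0.2154, 0.0501]
tool_rot: [-3.141, -0.0, -0.952]
force: [-0.9, -0.1, 1.4]
opening: 0.0853
gripper_force: 0.8
```

apply_moves([
  [0,0,-0.0005,0],
  [0,0,-0.001,0],
  [0,0,-0.001,0],
  [0,0,-0.001,0],
])

```text
time: 17.53
position: [0.569, 0.2155, 0.0498]
tool_rot: [-3.141, 0.0, -0.952]
force: [-3.9, -2.1, 9.3]
opening: 0.0854
gripper_force: 4.9
```

apply_moves([
  [0,0,-0.0005,0],
  [0,0,-0.001,0],
  [0,0,-0.001,0],
  [0,0,-0.001,0],
])

```text
time: 17.87
position: [0.5691, 0.2155, 0.0495]
tool_rot: [-3.14, 0.0, -0.952]
force: [-6.6, -1.8, 17.6]
opening: 0.0851
gripper_force: 8.7
```

That is the hard stop: upward force jumped to 17 N at full travel. I'll release up and away.

apply_moves([
  [0,0,0.003,0],
  [0,-0.001,0.008,0],
  [0,-0.006,0.013,0],
  [0,-0.018,0.018,0],
  [0,-0.035,0.022,0],
  [-0.005,-0.055,0.03,0],
  [-0.01,-0.075,0.05,0],
  [-0.01,-0.09,0.08,0],
  [-0.01,-0.1,0.11,0],
  [-0.01,-0.1,0.13,0],
])

```text
time: 18.7
position: [0.5594, 0.1106, 0.181]
tool_rot: [-3.14, -0.002, -0.957]
force: [1.4, -0.1, 0.5]
opening: 0.0856
gripper_force: 0.0
```

```bash
cat >> lev.py <<'E'
a0=cv2.imread('pics/scene0.png');t0=cv2.imread('pics/top0.png');T=eyes.snapshot('top')[:,:,::-1]
cv2.imwrite('pics/send.png',B);cv2.imwrite('pics/tend.png',T)
cs,ct=cam('scene'),cam('top')
# rigid image shift of patches, start vs now
def sh(A,Bi,x,y,w,h):
    r=cv2.matchTemplate(cv2.cvtColor(Bi,6)[y-6:y+h+6,x-6:x+w+6],cv2.cvtColor(A,6)[y:y+h,x:x+w],5)
    _,m,_,l=cv2.minMaxLoc(r);return (l[0]-6,l[1]-6,round(m,3))
for n,b in dict(toaster_left=(190,150,40,100),toaster_near=(215,225,120,30),tin=(358,255,40,40),timer=(312,264,35,36),jar=(265,260,32,32),clip=(292,312,46,18),spoon=(342,300,62,36)).items(): print('top',n,sh(t0,T,*b))
for n,b in dict(toaster=(165,195,120,120),tin=(362,288,50,65),spoon=(340,353,92,40),clip=(275,367,60,22),jar=(243,280,36,72),timer=(300,310,48,50),dial=(338,232,10,32)).items(): print('scene',n,sh(a0,B,*b))
L=lambda z:proj(cs,[[.6026,.2417,z],[.5826,.2412,z],[.5826,.2412,z-.013]]).round(1).tolist()
print('lever corners up/down expected',L(.147),L(.082))
E
python3 lev.py
```

```text
[-0.477  0.465  0.297  1.773 -0.163  0.926 -2.64 ] [0.5594 0.1106 0.181 ] [ 1.43 -0.07  0.48] [ 0.02 -0.07 -0.01]
196 ++......++#...............................................................
199 ........+++#..............................................................
202 ++........++#.............................................................
205 ..........+++##...........................................................
208 ..........+++##...........................................................
211 ++++..+++++++##...........................................................
214 +++++++++++####...........................................................
217 ################..........................................................
220 ################..........................................................
223 ################..........................................................
226 ################..........................................................
229 ################..........................................................
232 ################..................
[... 628 characters left out ...]
............................................
259 #################+........................................................
[np.int64(198), np.int64(197), np.int64(197)] [np.int64(167), np.int64(168), np.int64(170)]
top toaster_left (0, 0, 0.999)
top toaster_near (0, 0, 0.994)
top tin (0, 0, 0.799)
top timer (0, 0, 0.998)
top jar (0, 0, 0.999)
top clip (0, 0, 0.968)
top spoon (0, 0, 0.839)
scene toaster (0, 0, 0.952)
scene tin (0, 0, 0.878)
scene spoon (0, 0, 0.896)
scene clip (0, 0, 0.999)
scene jar (0, 0, 0.999)
scene timer (0, 0, 0.989)
scene dial (0, -3, 0.761)
lever corners up/down expected [[355.5, 206.3], [357.1, 212.6], [356.7, 220.0]] [[353.6, 241.9], [355.0, 248.7], [354.7, 255.6]]
```

Run:
```python
from h import *
ct,cs=cam('top'),cam('scene');T=cv2.imread('pics/tend.png').max(2).astype(float);t0=cv2.imread('pics/top0.png').max(2).astype(float)
for v in(178,184,198,206,214,226,232):
    o=[]
    for I in(t0,T):
        r=I[v,335:385];i=[k for k in range(49) if r[k]<90<=r[k+1]]
        if i: k=i[-1];u=335+k+(90-r[k])/(r[k+1]-r[k]);o.append((round(u,1),onz(ct,(u,v),.028)[:2].round(4).tolist()))
    print(v,o)
```

```text
178 [(np.float64(366.8), [0.6586, 0.2266]), (np.float64(349.0), [0.6587, 0.2617])]
184 [(np.float64(367.6), [0.6464, 0.2252]), (np.float64(353.4), [0.6464, 0.2531])]
198 [(np.float64(373.1), [0.618, 0.2147]), (np.float64(360.1), [0.618, 0.2401])]
206 [(np.float64(373.7), [0.602, 0.2136]), (np.float64(360.6), [0.602, 0.2393])]
214 [(np.float64(374.0), [0.586, 0.2132]), (np.float64(355.8), [0.586, 0.2488])]
226 [(np.float64(369.8), [0.5622, 0.2216]), (np.float64(351.5), [0.5622, 0.2571])]
232 [(np.float64(369.9), [0.5504, 0.2216]), (np.float64(351.5), [0.5504, 0.2571])]
```

The tray front moved 35.5 mm and sits within 1 mm of its computed home. The lever is fully down and nothing else has shifted, so I'm handing the job in.

```bash
python3 -c "
from bench import ctrl
print(ctrl.close_job())"
```

```text
the job is handed in; nothing more can be done
None
```

The tray was pushed home to its stop and then the lever all the way down, job handed in at about 19 s; the images show the toaster and loose items unmoved, but I had no clear reading on the dial (nothing was aimed at it).

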